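# Unload two ball-coupler test stands by tag and hold up the reject

## Task

Two quick-release ball couplers have finished their test on the ball stands. Take the green-tagged one off its ball and lay it flat in the green pass nest, tongue along the tray, and let go; then take the red-tagged one off and hold it up for inspection. To free a coupler, pull its black thumb tab sideways, away from the housing, against the spring, and keep it pulled while lifting straight up. Finish while still holding the red-tagged coupler, level and still, about 10 cm above its ball; do not put it down or let go. Leave the bench timer where it stands.

Things in the scene. Friction and masses are not known exactly. Their poses are not given: they have to be found in the camera images.
- coupler_green: Coupler with green tag on top and green sleeve on the tongue's end (passed); 0.21 kg. Aluminium housing 34 x 34 x 32 mm; origin: centre of its underside, 36 mm above the bench while seated on the stand. Dark tongue, 14 mm square, runs to +x (17 to 62 mm), 9 to 23 mm above the underside. Brass slide with upright black thumb tab on the -y side. Outline 79 x 58 mm.
- coupler_red: Coupler of the same shape, size, weight and frame with red tag on top and red sleeve on the tongue's end (reject), latched on the other stand.
- coupler_green_tab (a point): Grasp point on the green-tagged coupler's black tab: x = 0, y = -35 (latch closed), z = 28 mm in the coupler's frame; same axes, moves with the latch. Tab: 14 mm in x, 12 mm in y, top at z = 37 mm; 12 mm free between tab and housing, nothing beside it along x: pinch it along x. The whole coupler can be lifted and carried by it.
- coupler_red_tab (a point): The same grasp point on the red-tagged coupler's black tab.
- coupler_green_latch (a joint): Latch slide of the green-tagged coupler: 0 = closed, grows (m) as the tab is pulled away from the housing along the coupler's -y; stop at 0.018. Spring return 3 N closed, 8 N at the stop. The ball is free from 0.0135 on; keep it out until the coupler has risen 25 mm. Once clear of the ball, the housing slides back to the held tab (0 again).
- coupler_red_latch (a joint): Latch slide of the red-tagged coupler; same values and spring.
- coupler_green_socket (a point): Centre of the green-tagged coupler's socket, 14 mm above its underside; on the ball's centre while seated.
- coupler_red_socket (a point): Centre of the red-tagged coupler's socket, 14 mm above its underside; on the ball's centre while seated.
- coupler_green_mid (a point): Middle of the green-tagged coupler's outline (79 x 58 mm with tab and tongue), on its underside: x = 22.5, y = -12, z = 0 mm in the coupler's frame; same axes.
- nest_pass: Green pass nest: fixed shallow tray with grey liner, outside 98 x 78 mm, inside 90 x 70 mm, long side along its x; floor 4 mm, rim 12 mm above the bench. Origin at bench height, placed so that a coupler whose frame lies on the nest's frame (same x and y axes) is centred in it.
- nest_middle (a point): Middle of the nest's floor, 4 mm above the bench: x = 22.5, y = -12 mm in the nest's frame; same axes.
- stand_green: Fixed grey test stand under the green-tagged coupler: base 77 x 72 x 10 mm, 20 mm steel ball on a stud between two seat rails and, 42 mm from the ball along x, a dark saddle with a 16 mm wide, 10 mm deep slot for the tongue. Origin: bench height under the ball's centre; x as the seated coupler's x. The coupler lifts straight up.
- stand_red: The same kind of stand, under the red-tagged coupler.
- stand_green_ball (a point): Centre of the ball under the green-tagged coupler, 50 mm above the bench.
- stand_red_ball (a point): Centre of the ball under the red-tagged coupler, 50 mm above the bench.
- bench_timer: Bystander: white bench timer, 39 x 68 x 66 mm, standing loose to the left of the stands. Origin: centre of its underside.

How it is judged:
By the outcome, as a careful person would: the job done as asked, in the order asked, and still so for the second after the job is handed in, while the arm keeps its last pose, push and grip.
It also fails if it takes over 48 s, if anything falls off the work surface, if the arm or the gripper's body presses on something with over 40 N, if the wrist force passes 120 N, or if a joint passes its speed limit or range.

## Robot

A 6-joint arm with a two-finger parallel gripper is mounted at the origin on a cart in front of the work surface, level with it; the furniture and walls round the work are solid. World frame = base frame: x ahead of the robot, y to its left, z up, the work surface at z = 0. Lengths are in mm, angles in degrees, forces in N, time in s.
With the tool pointing down it reaches from about 275 to 975 mm from the base axis. Payload 8.4 kg.
Tool frame: the origin (TCP) lies midway between the tips of the shut fingers; the grasp point (between the pads) lies 19 mm behind it; z points along the fingers, x is the direction in which the jaws open and shut, and the axes are right-handed (so a half turn about z gives the same grasp; the last joint's range is limited). The gripper opens to 92 mm and grips with 3 to 60 N. Pads are 20 mm wide; open, the fingers measure 128 mm over their backs; the gripper's body (75 mm by 189 mm) begins 69 mm behind the grasp point.
Start: joints at [63.518, 20.225, 93.587, -0, 66.188, -0.138], TCP at [277.354, 560.091, 214.583] pointing down, gripper open.
Joint ranges: [-150.9, 150.9], [-52.94, 120.26], [3.33, 152.33], [-74.26, 254.26], [0, 154.13], [-172.89, 172.89]. Speed limits (degrees/s): [127.2, 127.2, 159.86, 180, 180, 180].

## Interface

Orientations are given as [roll, pitch, yaw] about the fixed x, y, z axes, in that order (R = Rz(yaw) Ry(pitch) Rx(roll)).
In Python, from plant import bot gives the robot as it stands.
- The arm moves only by the tool step_arm, never from a script. Its argument "deltas" is a list of rows, each a list of 2 entries, a list of its own where there are three numbers: the shift along the world's x, y, z in m, then the turn about the world's z in rad. In form: [[[x, y, z], roll], ...]. A call has 1 to 5 rows; each row is the pose to reach, as a shift and turn from the pose commanded when the call began; what a row does not reach only later rows make up. A row lasts 1/10 s, in which the tool goes at most 50 mm and 8.59 degrees, less where a joint would pass 70% of its speed; a pose out of reach is approached as far as the arm can. A call with a gripper value outside its range is refused whole. "fingers" is the gripper's target within -1 to 1 (fully open at 1, half-way at 0, shut at -1), set as the call begins (left out, the last holds). The fingers move at their own pace and stop on an object; "force" is the grip in N (left out, the last holds). Time passes only in rows, so rows that repeat a pose let the fingers close. It gives the time, the measured TCP pose, the force and the opening at its end, in the units of the state.
- bot.read_state(): the state, without advancing time (a new reading comes with each control period).
- bot.read_camera(name): name is "side" or "top" or "wrist"; returns a dict with "pixels" (400x640x3 uint8, red, green, blue), "camera_matrix" (3x3 intrinsics, pixels), "k1" (the pictures are not rectified: a ray, as slopes to the right and down, at radius r is drawn at 1 + k1 r^2 times it, then the intrinsics apply), "R" (3x3) and "t" (3): a world point X has camera coordinates R X + t. Camera axes: x right, y down, z forward; pixel columns grow to the right and rows downward; lengths in mm; the calibration is good to about 2 mm. A picture is of the moment at which its call begins. There is no depth.
- bot.close_job(): hands the job in, once; it reports no verdict.
Trained networks look in a picture, given as the dict that the camera call returned (one of the last four; its "shot" number tells which), for a name from the list of things; names that differ only in an ending like _2 or _b are one class to them, and where a whole thing is asked for, a point or a joint stands for the part that bears it (a point fixed in the world has none). Each returns a list of dicts, best first, with "confidence" (0 to 1); they miss things now and then, are a little off and sometimes report something else, mostly with a low value. They report only what shows in the picture. A call takes as long as a camera call.
- bot.boxes_of(picture, query): "bbox" ([left, top, right, bottom] in pixels, round what is visible of it).
- bot.landmark_of(picture, query): "centre" ([column, row] in pixels: a listed point, or the origin of a listed thing).
The state is a dict: "t": time; "joint_positions": joint angles; "joint_vel": joint speeds; "tau": joint torques, N m; "tool_pos": TCP position; "eef_rot": TCP orientation; "ft_force": force on the tool from outside, world axes, zero at the start; "wrist_torque": the same for the moment, N m; "grip_width": opening from 0.0 (shut) to 1.0 (fully open).
Only numpy, scipy, OpenCV 4.12 (cv2) and the standard library are available. Lean on these libraries where they do the work, as an engineer would, in place of code of your own. Each camera call takes 0.05 s, during which the arm holds its last target. There are 200 camera calls.

## Working session

There is one attempt and no reset: what is moved stays moved. The work goes in short steps, Python scripts to look and compute and a tool call to move; the robot and the scene stay as the last step left them, time stands still between calls to the robot, and variables do not carry over. Pictures are saved under pics/ and viewed, about 8 in all and at most 12, crops included, and the job is handed in when it is done.

Besides the shell and the picture viewer there is one more tool, called as name(argument=value, ...) on one line, values as JSON. step_arm: Moves the arm, as the interface text tells. Its arguments: {"type":"object","properties":{"deltas":{"type":"array","items":{"type":"array"}},"fingers":{"type":"number"},"force":{"type":"number"}},"required":["deltas"]}

```bash
mkdir -p pics; ls
cat > h.py <<'E'
import numpy as np, cv2
from plant import bot
def ray(p,uv):
    K=np.array(p["camera_matrix"]);k=p["k1"]
    d=np.array([(uv[0]-K[0,2])/K[0,0],(uv[1]-K[1,2])/K[1,1]]);u=d.copy()
    for _ in range(20): u=d/(1+k*(u@u))
    R=np.array(p["R"]);t=np.array(p["t"])
    return -R.T@t, R.T@np.array([u[0],u[1],1])
def atz(p,uv,z):
    c,d=ray(p,uv); return c+d*(z-c[2])/d[2]
def proj(p,X):
    R=np.array(p["R"]);t=np.array(p["t"]);K=np.array(p["camera_matrix"])
    c=R@np.array(X,float)+t;u=c[:2]/c[2];u=u*(1+p["k1"]*(u@u));return K[0,0]*u[0]+K[0,2],K[1,1]*u[1]+K[1,2]
def save(p,n,crop=None,s=1):
    im=cv2.cvtColor(p["pixels"],cv2.COLOR_RGB2BGR)
    if crop: im=im[crop[1]:crop[3],crop[0]:crop[2]]
    cv2.imwrite("pics/"+n,cv2.resize(im,None,fx=s,fy=s,interpolation=cv2.INTER_CUBIC))
Z={"coupler_green":36,"coupler_red":36,"coupler_green_tab":64,"coupler_red_tab":64,"coupler_green_mid":36,"coupler_red_socket":50,"coupler_green_socket":50,"nest_pass":0,"nest_middle":4,"stand_green":0,"stand_red":0,"stand_green_ball":50,"stand_red_ball":50,"bench_timer":0}
E
python3 - <<'E'
from h import *
for n in ["top","side"]:
    p=bot.read_camera(n); save(p,n+"0.png")
    print(n,(-np.array(p["R"]).T@np.array(p["t"])).round())
    for q,z in Z.items():
        for l in bot.landmark_of(p,q)[:2]: print(q,round(l["confidence"],2),np.round(l["centre"]),atz(p,l["centre"],z).round(1))
s=bot.read_state();print(s["t"],s["tool_pos"],s["eef_rot"],s["grip_width"],s["ft_force"])
E
```

```text
pics
top [427. 370. 919.]
coupler_green 0.72 [304. 161.] [532.5 364.9  36. ]
coupler_red 0.85 [325. 214.] [426.2 318.6  36. ]
coupler_red 0.44 [311. 161.] [532.6 349.5  36. ]
coupler_green_tab 0.4 [299. 172.] [506.7 374.   64. ]
coupler_red_tab 0.43 [328. 237.] [381.4 313.9  64. ]
coupler_green_mid 0.72 [326. 219.] [416.4 316.3  36. ]
coupler_green_mid 0.64 [311. 160.] [535.2 350.4  36. ]
coupler_red_socket 0.34 [242. 226.] [398.7 483.3  50. ]
nest_pass 0.94 [356. 158.] [546.8 254.5   0. ]
nest_middle 0.78 [370. 167.] [528.9 222.9   4. ]
stand_green 0.84 [304. 156.] [546.6 364.4   0. ]
stand_red 0.92 [322. 218.] [417.8 321.4   0. ]
stand_green_ball 0.97 [307. 153.] [546.3 358.6  50. ]
stand_red_ball 0.64 [300. 155.] [541.7 371.7  50. ]
stand_red_ball 0.59 [323. 219.] [416.4 322.9  50. ]
bench_timer 0.59 [245. 223.] [401.9 482.5   0. ]
bench_timer 0.35 [324. 217.] [420.3 317.2   0. ]
side [ 132. 1012.  469.]
coupler_green 0.75 [285. 210.] [547.7 370.6  36. ]
coupler_green 0.37 [288. 203.] [561.7 337.7  36. ]
coupler_red 0.52 [348. 213.] [420.6 313.6  36. ]
coupler_green_tab 0.46 [301.
[... 359 characters left out ...]
coupler_green_socket 0.38 [287. 202.] [552.3 356.1  50. ]
nest_pass 0.56 [314. 200.] [545.4 238.4   0. ]
nest_middle 0.78 [322. 196.] [534.4 217.3   4. ]
nest_middle 0.72 [348. 231.] [408.  336.6   4. ]
stand_green 0.61 [290. 222.] [545.5 357.    0. ]
stand_green 0.48 [286. 202.] [603.  281.2   0. ]
stand_red 0.61 [345. 228.] [421.4 322.7   0. ]
stand_green_ball 0.77 [285. 201.] [556.7 355.8  50. ]
stand_red_ball 0.58 [347. 204.] [428.5 300.7  50. ]
bench_timer 0.88 [324. 273.] [392.1 485.9   0. ]
bench_timer 0.68 [300. 202.] [571.3 266.1   0. ]
1.5 [277.36711233 560.10354115 214.58237009] [ 1.79999695e+02 -7.26678104e-04  6.36554772e+01] 0.9996016601340052 [0.11303163 0.70352807 0.03254967]
```

Run:
```python
import cv2
a=cv2.imread("pics/top0.png")[120:270,200:420];cv2.imwrite("pics/t0c.png",cv2.resize(a,None,fx=3.6,fy=3.6,interpolation=2))
```

```text
(no output)
```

View pics/t0c.png

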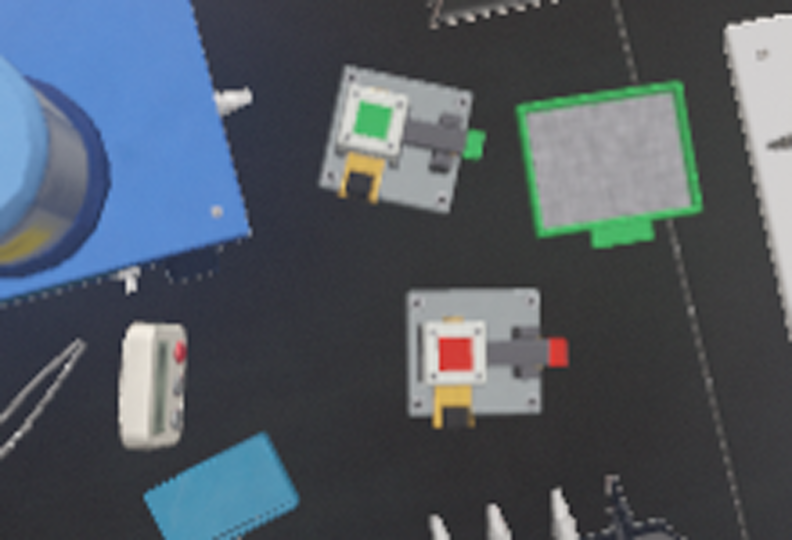

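View pics/side0.png

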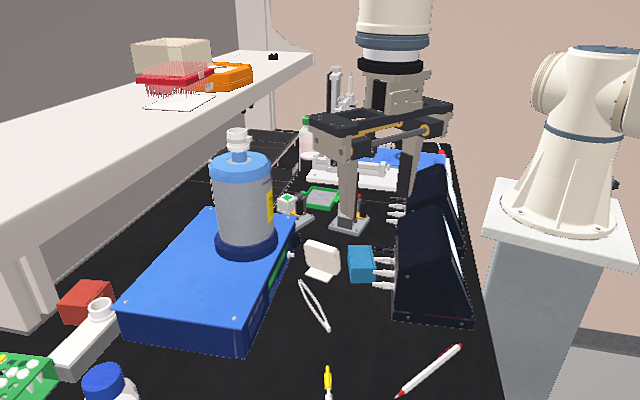

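The crop shows the green coupler at about px (304,153) and the red at (326,218). Both tongues point right (world −y) and both tabs point down (world −x). The nest is at (370,165), and the timer and a bottle are to the left.

View pics/top0.png

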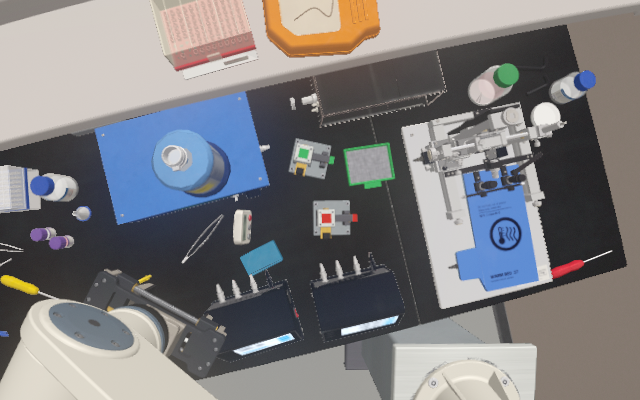

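```bash
cat > f.py <<'E'
from h import *
from scipy.ndimage import label, center_of_mass
def blobs(p,roi=None,minA=15):
    hsv=cv2.cvtColor(p["pixels"],cv2.COLOR_RGB2HSV).astype(int);H,S,V=[hsv[...,i] for i in range(3)]
    for n,m in {"green":(H>50)&(H<75)&(S>140)&(V>90),"red":((H<6)|(H>174))&(S>150)&(V>90),"brass":(H>15)&(H<28)&(S>120)&(V>90)}.items():
        n_,l,st,c=cv2.connectedComponentsWithStats(m.astype(np.uint8))
        for i in range(1,n_):
            x,y,w,h,a=st[i]
            if a>=minA and (roi is None or roi[0]<x<roi[2] and roi[1]<y<roi[3]): print(n,(x,y,w,h,a),c[i].round(1))
E
python3 - <<'E'
from f import *
p=bot.read_camera("top"); blobs(p,(260,130,420,250),8)
# nest outer corners from green rim
im=p["pixels"];hsv=cv2.cvtColor(im,cv2.COLOR_RGB2HSV)
m=cv2.inRange(hsv,(45,100,60),(80,255,255));m[:, :340]=0;m[:130]=0;m[210:]=0;m[:,400:]=0
n,l,st,c=cv2.connectedComponentsWithStats(m);i=1+np.argmax(st[1:,4])
pts=np.argwhere(l==i)[:,::-1]
W=np.array([atz(p,q,12)[:2] for q in pts],np.float32)
print("rim rect",cv2.minAreaRect(W))
for q in [(304,153),(316,158)]: print(atz(p,q,68))
E
```

```text
green (np.int32(344), np.int32(143), np.int32(48), np.int32(46), np.int32(281)) [367.8 168.1]
green (np.int32(299), np.int32(149), np.int32(9), np.int32(9), np.int32(64)) [303.  152.9]
green (np.int32(329), np.int32(156), np.int32(5), np.int32(8), np.int32(29)) [331.3 160. ]
green (np.int32(390), np.int32(162), np.int32(4), np.int32(11), np.int32(20)) [391.6 166.8]
green (np.int32(390), np.int32(174), np.int32(5), np.int32(5), np.int32(12)) [392.7 176.2]
red (np.int32(322), np.int32(214), np.int32(9), np.int32(9), np.int32(76)) [325.7 218.1]
red (np.int32(353), np.int32(214), np.int32(4), np.int32(8), np.int32(32)) [354.5 217.5]
brass (np.int32(296), np.int32(163), np.int32(10), np.int32(13), np.int32(52)) [300.8 166.8]
brass (np.int32(320), np.int32(227), np.int32(10), np.int32(12), np.int32(63)) [324.2 231.2]
rim rect ((528.7938232421875, 226.96673583984375), (90.35334777832031, 99.51099395751953), 10.486377716064453)
[544.26676582 364.5540456   68.        ]
[535.19454468 340.81251722  68.        ]
```

The full top view shows the blue box and bottle well to the left at (175,155). The route to the stands is clear, so I'm moving over them for a wrist view.

step_arm(deltas=[[[0.03,-0.035,0.02],0.06],[[0.06,-0.07,0.04],0.12],[[0.09,-0.105,0.06],0.18],[[0.12,-0.14,0.08],0.24],[[0.15,-0.175,0.1],0.3]], fingers=0)

```text
t: 2.05
tool_pos: [427.5, 384.4, 315.0]
eef_rot: [180.0, -0.0, 81.0]
ft_force: [0.2, 0.7, 0.2]
grip_width: 0.586
```

step_arm(deltas=[[[0.01,-0.03,0.0],0.02],[[0.02,-0.06,0.0],0.02],[[0.02,-0.06,0.0],0.02]])

```text
t: 2.35
tool_pos: [447.6, 323.0, 314.4]
eef_rot: [180.0, 0.0, 81.8]
ft_force: [0.9, -0.2, -0.2]
grip_width: 0.501
```

Run:
```python
from f import *
s=bot.read_state();print(s["t"],s["tool_pos"],s["eef_rot"],s["grip_width"])
p=bot.read_camera("wrist");save(p,"w1.png");blobs(p,None,40)
print((-np.array(p["R"]).T@np.array(p["t"])).round(),np.array(p["R"]).round(2))
for q,z in Z.items():
    for l in bot.landmark_of(p,q)[:1]: print(q,round(l["confidence"],2),np.round(l["centre"]),atz(p,l["centre"],z).round(1))
```

```text
2.35 [447.60521954 323.00098588 314.43804572] [1.79956417e+02 4.11439292e-02 8.18219736e+01] 0.5010960691686899
green (np.int32(488), np.int32(128), np.int32(32), np.int32(14), np.int32(101)) [503.7 134.2]
green (np.int32(457), np.int32(142), np.int32(31), np.int32(14), np.int32(83)) [471.6 148.3]
green (np.int32(238), np.int32(192), np.int32(71), np.int32(51), np.int32(628)) [271.8 212.9]
green (np.int32(320), np.int32(220), np.int32(6), np.int32(13), np.int32(71)) [322.4 225.9]
green (np.int32(356), np.int32(226), np.int32(7), np.int32(10), np.int32(57)) [358.7 230.6]
red (np.int32(0), np.int32(123), np.int32(9), np.int32(19), np.int32(120)) [  3.  132.2]
red (np.int32(310), np.int32(144), np.int32(14), np.int32(14), np.int32(143)) [316.3 150.6]
red (np.int32(273), np.int32(151), np.int32(9), np.int32(13), np.int32(89)) [276.6 157.2]
brass (np.int32(542), np.int32(11), np.int32(23), np.int32(19), np.int32(176)) [552.   19.8]
brass (np.int32(304), np.int32(118), np.int32(17), np.int32(20), np.int32(166)) [313.8 129.6]
brass (np.int32(492), np.int32(162), np.int32(58), np.int32(27), 
[... 509 characters left out ...]
3. 221.] [543.3 371.1  36. ]
coupler_red 0.65 [319. 144.] [414.4 320.7  36. ]
coupler_green_tab 0.73 [361. 211.] [516.9 367.9  64. ]
coupler_red_tab 0.71 [311. 124.] [384.5 315.3  64. ]
coupler_green_mid 0.64 [345. 215.] [529.3 344.5  36. ]
coupler_red_socket 0.79 [318. 148.] [418.4 318.6  50. ]
coupler_green_socket 0.79 [361. 227.] [546.9 366.1  50. ]
nest_pass 0.6 [286. 224.] [542.6 245.    0. ]
nest_middle 0.62 [276. 222.] [536.  228.8   4. ]
stand_green 0.93 [356. 217.] [547.9 364.6   0. ]
stand_red 0.78 [315. 145.] [419.  313.7   0. ]
stand_green_ball 0.84 [357. 227.] [545.9 360.6  50. ]
stand_red_ball 0.74 [313. 146.] [415.2 312.3  50. ]
bench_timer 0.68 [422. 118.] [401.2 485.    0. ]
```

View pics/w1.png

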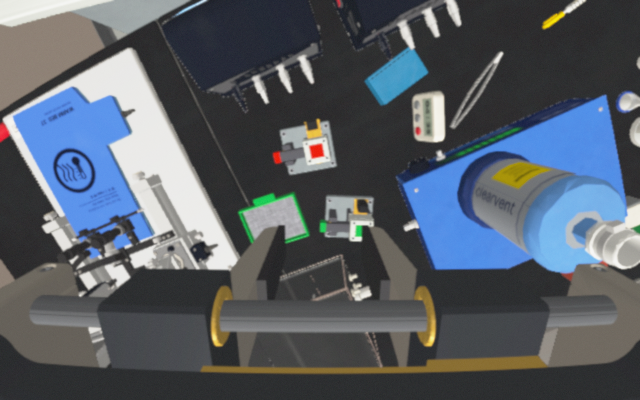

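Both couplers, the nest and the timer are in the wrist view, with the green tag at (359,231) partly behind a finger. I'll compute poses from the tags and sleeves.

Run:
```python
from f import *
t=bot.read_camera("top");w=bot.read_camera("wrist")
def tri(a,ua,b,ub):
    c1,d1=ray(a,ua);c2,d2=ray(b,ub);s=np.linalg.lstsq(np.c_[d1,-d2],c2-c1,rcond=None)[0]
    return ((c1+s[0]*d1+c2+s[1]*d2)/2).round(1),np.linalg.norm(c1+s[0]*d1-c2-s[1]*d2).round(1)
print("cap",tri(t,(175,156),w,(620,245)))
print("boxcorner",tri(t,(269,184),w,(400,180)))
for n,p,T,S in [("g top",t,(303,152.9),(331.3,160)),("r top",t,(325.7,218.1),(354.5,217.5)),("r wr",w,(316.3,150.6),(276.6,157.2)),("g wr",w,(358.7,230.6),(322.4,225.9))]:
    a=atz(p,T,69);b=atz(p,S,52);d=b-a;print(n,a.round(1),b.round(1),np.hypot(*d[:2]).round(1),np.degrees(np.arctan2(d[1],d[0])).round(1))
# nest liner: grey region inside rim, both cameras
for n,p,seed in [("top",t,(370,165)),("wr",w,(275,218))]:
    hsv=cv2.cvtColor(p["pixels"],cv2.COLOR_RGB2HSV)
    m=cv2.inRange(hsv,(0,0,70),(180,50,255));m=cv2.morphologyEx(m,cv2.MORPH_OPEN,np.ones((3,3)))
    N,l,st,c=cv2.connectedComponentsWithStats(m,connectivity=4);i=l[seed[1],seed[0]]
    pts=np.argwhere(l==i)[:,::-1];W=np.array([atz(p,q,4)[:2] for q in pts],np.float32);print(n,st[i],cv2.minAreaRect(W))
```

```text
cap (array([504.4, 557.1, 274.5]), np.float64(3.3))
boxcorner (array([481.5, 433.3,  51.1]), np.float64(3.3))
g top [544.3 366.5  69. ] [534.2 309.6  52. ] 57.8 -100.0
r top [418.3 318.8  69. ] [420.9 260.4  52. ] 58.5 -87.5
r wr [419. 320.  69.] [422.1 261.7  52. ] 58.4 -87.0
g wr [543.3 364.5  69. ] [534.9 311.9  52. ] 53.3 -99.1
top [     0      0    640    400 150862] ((486.360595703125, 316.8936767578125), (1473.621826171875, 935.1627807617188), 89.9276123046875)
wr [    0    48   427   319 33792] ((566.747314453125, 130.1529541015625), (851.4142456054688, 421.79754638671875), 49.56801223754883)
```

step_arm(deltas=[[[0.0125,0.0094,-0.035],-0.01],[[0.025,0.0188,-0.075],-0.02],[[0.0375,0.0282,-0.115],-0.035],[[0.05,0.0376,-0.155],-0.035],[[0.0625,0.047,-0.184],-0.035]])

```text
t: 3.7
tool_pos: [508.7, 372.6, 127.4]
eef_rot: [-179.9, 0.1, 80.0]
ft_force: [0.5, 0.7, -0.5]
grip_width: 0.496
```

step_arm(deltas=[[[0,0,0],0],[[0,0,0],0]])

```text
t: 3.9
tool_pos: [508.8, 372.7, 130.0]
eef_rot: [-179.9, 0.1, 80.0]
ft_force: [0.1, -0.3, 1.2]
grip_width: 0.499
```

Run:
```python
from f import *
s=bot.read_state();print(s["t"],s["tool_pos"],s["eef_rot"],s["grip_width"])
p=bot.read_camera("wrist");save(p,"w2.png");blobs(p,None,60)
for q in ["coupler_green_tab","coupler_green","coupler_green_socket","nest_pass","nest_middle"]:
    for l in bot.landmark_of(p,q)[:2]: print(q,round(l["confidence"],2),np.round(l["centre"]),atz(p,l["centre"],Z[q]).round(1))
print(proj(p,[509.8,372.1,73]),proj(p,[544.3,366,68]))
```

```text
3.9 [508.80693927 372.72177335 130.04597644] [-1.79943504e+02  5.87411328e-02  7.99821843e+01] 0.49943370326201025
green (np.int32(487), np.int32(63), np.int32(110), np.int32(51), np.int32(463)) [541.2  87.5]
green (np.int32(133), np.int32(189), np.int32(114), np.int32(81), np.int32(1594)) [182.6 219.7]
green (np.int32(313), np.int32(244), np.int32(20), np.int32(19), np.int32(379)) [322.5 253. ]
green (np.int32(203), np.int32(256), np.int32(37), np.int32(14), np.int32(184)) [222.7 263.7]
red (np.int32(413), np.int32(69), np.int32(8), np.int32(14), np.int32(89)) [416.2  75.4]
red (np.int32(215), np.int32(97), np.int32(29), np.int32(28), np.int32(569)) [229.6 110.5]
red (np.int32(157), np.int32(117), np.int32(20), np.int32(22), np.int32(243)) [164.9 128.1]
brass (np.int32(217), np.int32(57), np.int32(28), np.int32(32), np.int32(396)) [232.8  75.9]
brass (np.int32(574), np.int32(109), np.int32(66), np.int32(45), np.int32(2007)) [614.2 132.4]
brass (np.int32(312), np.int32(197), np.int32(23), np.int32(26), np.int32(218)) [323.2 210.8]
brass (np.int32(211), np.int32(286), np.int32(21), np.int32(61), np.int32(654)) [219.  316.2]
brass (np.int32(414), np.int32(286), np.int32(22), np.int32(61), np.int32(657)) [426.8 316.4]
brass (np.int32(201), np.int32(356), np.int32(346), np.int32(18), np.int32(2775)) [401.8 366.7]
coupler_green_tab 0.67 [321. 213.] [512.4 370.   64. ]
coupler_green 0.92 [325. 237.] [545.6 367.6  36. ]
coupler_green_socket 0.56 [324. 241.] [543.3 366.4  50. ]
nest_pass 0.73 [218. 237.] [540.2 251.7   0. ]
nest_pass 0.65 [242. 110.] [417.6 309.    0. ]
nest_middle 0.89 [190. 237.] [534.1 223.6   4. ]
(np.float64(323.27167132964496), np.float64(212.91044182461752)) (np.float64(323.3192212816842), np.float64(250.90219838098395))
```

View pics/w2.png

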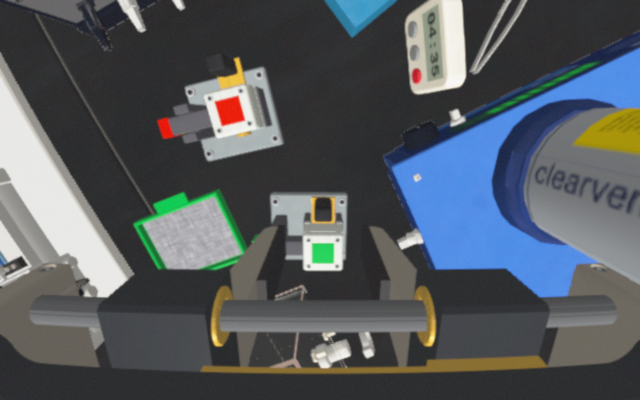

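Green is well centred between the fingers, with its tag at (322,253) against a predicted (323,251). Descending to pinch its tab, and fitting the nest meanwhile.

step_arm(deltas=[[[0.002,-0.0005,-0.025],0],[[0.002,-0.0005,-0.05],0],[[0.002,-0.0005,-0.072],0],[[0.002,-0.0005,-0.084],0],[[0.002,-0.0005,-0.085],0]])

```text
t: 4.7
tool_pos: [510.4, 371.9, 44.2]
eef_rot: [-179.9, 0.1, 80.0]
ft_force: [0.1, 0.3, 0.3]
grip_width: 0.502
```

Run:
```python
from f import *
s=bot.read_state();print(s["t"],s["tool_pos"],s["ft_force"],s["grip_width"])
t=bot.read_camera("top");w=bot.read_camera("wrist");save(w,"w3.png",(120,120,520,380),2)
for n,p,roi in [("top",t,(335,130,402,195))]:
    hsv=cv2.cvtColor(p["pixels"],cv2.COLOR_RGB2HSV)
    m=cv2.inRange(hsv,(45,90,50),(80,255,255));r=np.zeros_like(m);r[roi[1]:roi[3],roi[0]:roi[2]]=m[roi[1]:roi[3],roi[0]:roi[2]]
    cn,_=cv2.findContours(255-r[roi[1]:roi[3],roi[0]:roi[2]],cv2.RETR_LIST,cv2.CHAIN_APPROX_NONE)
    for c in cn:
        a=cv2.contourArea(c)
        if 300<a<3500:
            pts=c[:,0]+np.array(roi[:2]);W=np.array([atz(p,q,8)[:2] for q in pts],np.float32);print(n,a,cv2.minAreaRect(W),cv2.boundingRect(c))
```

```text
4.7 [510.39865185 371.94074896  44.20040708] [0.09155633 0.34406155 0.32829494] 0.5024686365779135
```

View pics/w3.png

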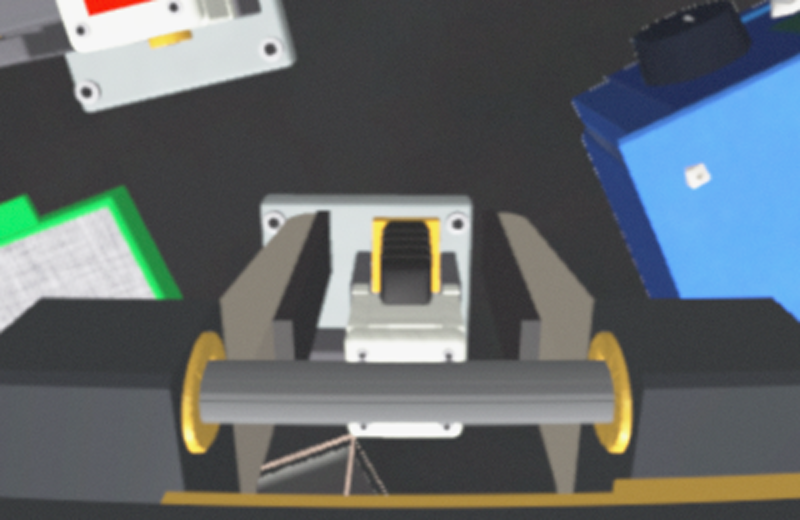

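Run:
```python
from f import *
p=bot.read_camera("wrist")
print(atz(p,(324,262),73),atz(p,(324,253),73),atz(p,(324,271.5),73)); s=bot.read_state();print(s["tool_pos"])
g=[q for q in [(304,153)]]
hsv=cv2.cvtColor(p["pixels"],cv2.COLOR_RGB2HSV)
t=bot.read_camera("top");a=t["pixels"][135:200,335:405]
h=cv2.cvtColor(a,cv2.COLOR_RGB2HSV);m=cv2.inRange(h,(45,80,40),(85,255,255))
c,_=cv2.findContours(m,cv2.RETR_CCOMP,cv2.CHAIN_APPROX_NONE)
m2=cv2.inRange(h,(0,0,90),(180,60,255))
n,l,st,ce=cv2.connectedComponentsWithStats(m2,connectivity=4);print(st)
i=1+np.argmax(st[1:,4]);pts=np.argwhere(l==i)[:,::-1]+[335,135]
for z in(4,12): print(cv2.minAreaRect(np.array([atz(t,q,z)[:2] for q in pts],np.float32)))
```

```text
[511.61088851 372.6306732   73.        ] [506.56287687 373.52478991  73.        ] [517.04738743 371.66780884  73.        ]
[511.73669808 372.93458394  46.22882248]
[[   0    0   70   65 1145]
 [   0    0   70   65 3278]
 [  67    0    3   13   26]
 [   8   27    1    2    2]
 [  10   28    1    1    1]
 [   2   29    7   10   31]
 [   9   29    1    1    1]
 [   8   30    1    1    1]
 [  11   30    1    1    1]
 [  12   31    1    1    1]
 [  10   32    1    1    1]
 [  11   33    1    1    1]
 [  12   34    1    1    1]
 [   6   37    1    2    2]
 [   8   37    3    4    7]
 [  15   37    1    1    1]
 [  12   38    1    1    1]
 [   5   39    1    1    1]
 [   2   40    1    1    1]
 [   4   40    1    1    1]
 [   6   40    1    1    1]
 [  10   40    3    3    6]
 [   1   42    1    1    1]
 [   5   42    1    1    1]
 [   2   43    3    2    5]
 [  13   43    1    1    1]
 [   7   44    1    1    1]
 [  11   44    1    1    1]
 [   1   45    1    1    1]
 [   8   45    1    1    1]
 [   0   46    1    1    1]
 [   3   46    2    1    2]
 [   2   47    1    1    1]
 [   1   48    1    1    1]
 [   4   48    1    1    1]
 [   2   49    2    1    2]
 [  28   49    1    1    1]
 [   1   50    1    1    1]
 [   4   50    1    1    1]
 [  16   50    1    1    1]
 [   2   51    1    1    1]
 [   1   53    1    1    1]
 [   4   53    1    1    1]
 [   3   54    1    1    1]
 [  11   55    2    2    3]
 [   5   57    2    2    4]
 [  12   57    2    3    4]]
((528.3919677734375, 224.39149475097656), (136.22682189941406, 147.46978759765625), 1.6300545930862427)
((527.5078125, 225.66265869140625), (135.03550720214844, 146.1801300048828), 1.6300740242004395)
```

step_arm(deltas=[[[0,0,0],0],[[0,0,0],0],[[0,0,0],0],[[0,0,0],0],[[0,0,0],0]], fingers=-1, force=50)

```text
t: 5.4
tool_pos: [511.1, 372.5, 45.2]
eef_rot: [180.0, -0.0, 80.0]
ft_force: [0.2, -0.2, 1.4]
grip_width: 0.148
```

The tab is gripped at 13.6 mm. Pulling it 16.5 mm along (−0.985, 0.174), then lifting.

step_arm(deltas=[[[-0.004,0.0007,0],0],[[-0.008,0.0014,0],0],[[-0.012,0.0021,0],0],[[-0.0162,0.0029,0],0],[[-0.0162,0.0029,0],0]])

```text
t: 5.9
tool_pos: [495.4, 375.4, 45.3]
eef_rot: [179.9, -0.0, 80.0]
ft_force: [6.5, -2.5, -1.4]
grip_width: 0.147
```

step_arm(deltas=[[[0,0,0.004],0],[[0,0,0.009],0]])

```text
t: 6.1
tool_pos: [495.3, 375.2, 53.7]
eef_rot: [179.9, 0.0, 80.0]
ft_force: [7.1, -3.2, -4.1]
grip_width: 0.147
```

step_arm(deltas=[[[0,0,0.006],0],[[0,0,0.013],0],[[0,0,0.022],0],[[0,0,0.034],0],[[0,0,0.046],0]])

```text
t: 6.6
tool_pos: [494.2, 375.2, 100.7]
eef_rot: [-179.9, 0.0, 80.0]
ft_force: [0.6, -0.9, -1.3]
grip_width: 0.146
```

step_arm(deltas=[[[0,0,0.01],0],[[0,0,0.02],0],[[0,0,0.03],0],[[0,0,0.03],0]])

```text
t: 7.0
tool_pos: [495.7, 375.9, 131.8]
eef_rot: [179.9, -0.1, 80.0]
ft_force: [0.2, -1.0, -2.2]
grip_width: 0.15
```

Run:
```python
from f import *
s=bot.read_state();print(s["t"],s["tool_pos"],s["eef_rot"],s["ft_force"],s["wrist_torque"])
w=bot.read_camera("wrist");save(w,"w4.png");blobs(w,(100,100,450,300),60)
t=bot.read_camera("top")
im=cv2.imread("pics/top0.png");h=cv2.cvtColor(im,cv2.COLOR_BGR2HSV)
m=cv2.inRange(h,(45,80,40),(85,255,255));x0,y0=340,136
sub=m[y0:196,x0:400];
# liner = region enclosed by the green
f=cv2.morphologyEx(sub,cv2.MORPH_CLOSE,np.ones((3,3)));ff=f.copy();cv2.floodFill(ff,None,(30,30),128)
pts=np.argwhere(ff==128)[:,::-1]+[x0,y0];print(len(pts))
for z in (4,12):print(cv2.minAreaRect(np.array([atz(t,q,z)[:2] for q in pts],np.float32)))
```

```text
7.0 [495.6578177  375.94232061 131.81987094] [ 1.79904477e+02 -1.02792831e-01  7.99844591e+01] [ 0.17612771 -0.98028568 -2.19636613] [ 0.0741326   0.02928631 -0.00972144]
green (np.int32(135), np.int32(202), np.int32(115), np.int32(94), np.int32(1781)) [185.4 237.7]
red (np.int32(216), np.int32(115), np.int32(29), np.int32(28), np.int32(543)) [230.  128.6]
red (np.int32(158), np.int32(134), np.int32(17), np.int32(22), np.int32(230)) [166.1 144.7]
brass (np.int32(278), np.int32(287), np.int32(11), np.int32(61), np.int32(397)) [281.9 317.9]
brass (np.int32(358), np.int32(287), np.int32(11), np.int32(61), np.int32(390)) [363.8 317.7]
1350
((534.3033447265625, 227.09475708007812), (69.02899169921875, 88.55387115478516), 10.640315055847168)
((533.3676147460938, 228.34237670898438), (68.42534637451172, 87.77949523925781), 10.640305519104004)
```

View pics/w4.png

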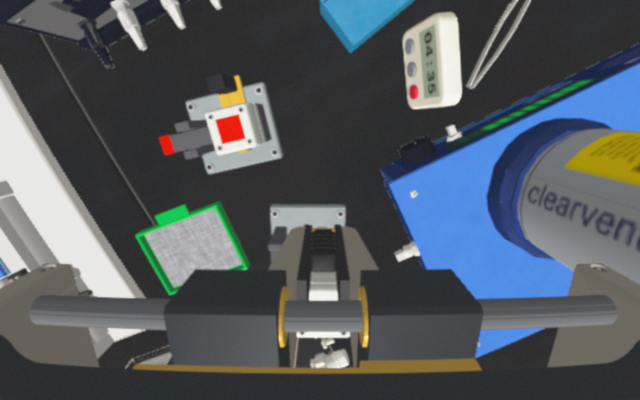

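The coupler is off and hanging from the tab, and the nest at (190,248) is clear. Checking the height of the apparatus to the right of the nest before I rotate and carry.

Run:
```python
import cv2,numpy as np
a=cv2.imread("pics/top0.png")[90:200,390:490];b=cv2.imread("pics/w1.png")[160:290,40:260];c=cv2.imread("pics/side0.png")[60:200,290:420]
f=lambda i:cv2.resize(i,(390,290),interpolation=2)
cv2.imwrite("pics/app.png",np.vstack([np.hstack([f(a),f(b)]),np.hstack([f(c),np.zeros((290,390,3),np.uint8)])]))
```

```text
(no output)
```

View pics/app.png

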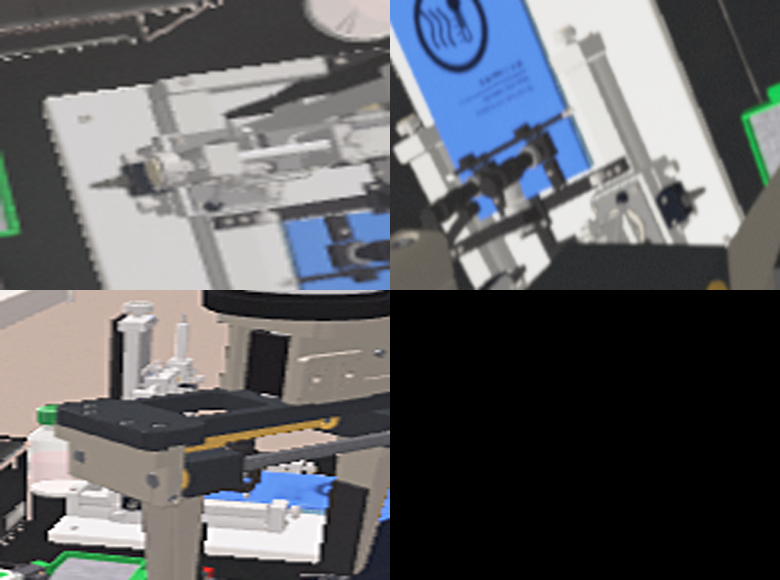

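Run:
```python
from f import *
from scipy.spatial.transform import Rotation as Ro
t=bot.read_camera("top");w=bot.read_camera("wrist");sd=bot.read_camera("side");s=bot.read_state()
T=Ro.from_euler("xyz",s["eef_rot"],degrees=True).as_matrix();X=np.array(s["tool_pos"])
R=np.array(w["R"]);c=-R.T@np.array(w["t"]);off=T.T@(c-X);Rc=R@T
T1=Ro.from_euler("xyz",[179.956,.041,81.82],degrees=True).as_matrix();X1=np.array([447.6,324,314.4])
w1=dict(w);w1["R"]=Rc@T1.T;c1=X1+T1@off;w1["t"]=-w1["R"]@c1
def tri(a,ua,b,ub):
    c1,d1=ray(a,ua);c2,d2=ray(b,ub);q=np.linalg.lstsq(np.c_[d1,-d2],c2-c1,rcond=None)[0]
    return ((c1+q[0]*d1+c2+q[1]*d2)/2).round(),np.linalg.norm(c1+q[0]*d1-c2-q[1]*d2).round(1)
print("knob",tri(t,(413.6,159.4),w1,(216.5,244.3)))
print("posttop?",tri(t,(438,158),sd,(336,67)),tri(t,(438,120),sd,(336,67)))
print("base corner near",tri(t,(402,127),w1,(155+0,48+0)))
```

```text
knob (array([540., 145.,  61.]), np.float64(0.0))
posttop? (array([515., 181., 320.]), np.float64(13.5)) (array([547., 171., 318.]), np.float64(35.7))
base corner near (array([449., 366., 670.]), np.float64(119.0))
```

Run:
```python
from f import *
t=bot.read_camera("top");sd=bot.read_camera("side")
c,d=ray(sd,(336,68))
for y in range(160,-140,-40):
    P=c+d*(y-c[1])/d[1];print(P.round(),np.round(proj(t,P)))
for q in [(333,160),(340,165)]:print(atz(sd,q,20).round())
save(bot.read_camera("side"),"side2.png",(280,40,440,240),3)
```

```text
[533. 160. 313.] [449. 143.]
[551. 120. 306.] [474. 132.]
[570.  80. 299.] [498. 121.]
[589.  40. 291.] [521. 111.]
[608.   0. 284.] [543. 102.]
[627. -40. 277.] [564.  93.]
[645. -80. 269.] [584.  84.]
[ 664. -120.  262.] [603.  76.]
[600.  17.  20.]
[566.  41.  20.]
```

View pics/side2.png

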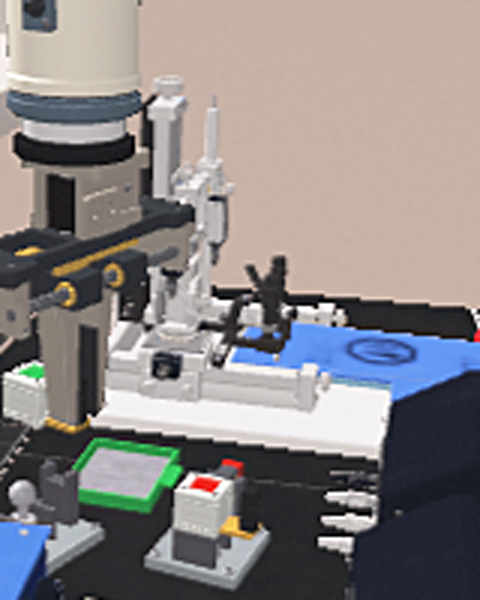

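The tall post stands at y≈40, and the nearest knob tip is at (540,145,61). The gripper body clears both, so I'm carrying the coupler to above the nest.

step_arm(deltas=[[[0.002,-0.025,0],0.07],[[0.0045,-0.05,0],0.14],[[0.007,-0.08,0],0.22],[[0.0095,-0.105,0],0.29],[[0.0116,-0.129,0],0.36]])

```text
t: 7.9
tool_pos: [506.4, 245.2, 129.9]
eef_rot: [-180.0, 0.0, 100.8]
ft_force: [0.5, 0.0, -1.3]
grip_width: 0.146
```

step_arm(deltas=[[[0,0,-0.03],0],[[0,0,-0.055],0],[[0,0,-0.07],0],[[0,0,-0.07],0],[[0,0,-0.07],0]])

```text
t: 8.4
tool_pos: [506.7, 246.6, 60.3]
eef_rot: [-180.0, 0.0, 100.6]
ft_force: [0.4, 0.1, -1.6]
grip_width: 0.148
```

Run:
```python
from f import *
s=bot.read_state();print(s["t"],s["tool_pos"],s["eef_rot"],s["ft_force"])
w=bot.read_camera("wrist");save(w,"w5.png");t=bot.read_camera("top");blobs(t,(300,120,420,210),8);blobs(w,(100,100,450,300),30)
sd=bot.read_camera("side");blobs(sd,(280,150,350,250),6)
a=np.vstack([cv2.resize(w["pixels"][130:330,180:460],(640,457),interpolation=2)])
b=np.hstack([cv2.resize(t["pixels"][130:200,320:410],(400,311),interpolation=2),cv2.resize(sd["pixels"][160:220,290:360],(400,311),interpolation=2)])
cv2.imwrite("pics/m5.png",cv2.cvtColor(np.vstack([cv2.resize(w["pixels"][130:330,160:480],(800,289),interpolation=2)[:288],b]),cv2.COLOR_RGB2BGR))
```

```text
8.4 [506.70240038 246.61082654  60.32982217] [-1.79991663e+02  2.99602317e-03  1.00624598e+02] [ 0.39770284  0.13363151 -1.63734867]
green (np.int32(226), np.int32(183), np.int32(130), np.int32(87), np.int32(2229)) [279.8 206.3]
brass (np.int32(449), np.int32(150), np.int32(20), np.int32(5), np.int32(51)) [458.9 151.7]
brass (np.int32(278), np.int32(287), np.int32(11), np.int32(61), np.int32(384)) [281.9 318.2]
brass (np.int32(358), np.int32(287), np.int32(11), np.int32(61), np.int32(404)) [363.8 318. ]
green (np.int32(309), np.int32(171), np.int32(8), np.int32(4), np.int32(20)) [312.8 172.6]
green (np.int32(304), np.int32(188), np.int32(8), np.int32(9), np.int32(28)) [307.8 192.1]
green (np.int32(306), np.int32(188), np.int32(35), np.int32(23), np.int32(221)) [325.7 200.6]
red (np.int32(344), np.int32(199), np.int32(9), np.int32(5), np.int32(29)) [348. 201.]
brass (np.int32(319), np.int32(184), np.int32(10), np.int32(5), np.int32(24)) [322.9 186.2]
```

View pics/m5.png

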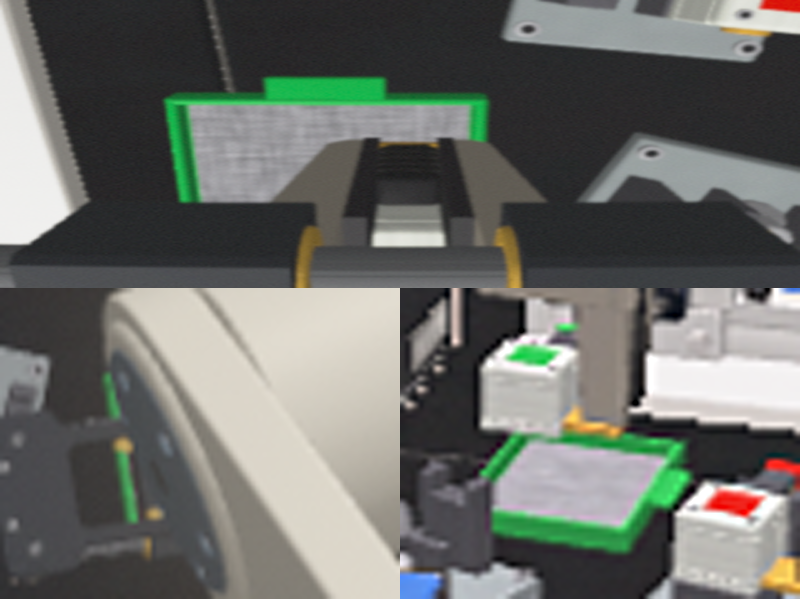

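Run:
```python
from f import *
w=bot.read_camera("wrist");sd=bot.read_camera("side");s=bot.read_state();print(s["tool_pos"])
a=atz(w,(226,196.5),12);b=atz(w,(355,196.5),12);print(a,b,np.hypot(*(a-b)[:2]),np.degrees(np.arctan2(*(a-b)[1::-1])))
u=(a-b)[:2]/np.hypot(*(a-b)[:2]);n=np.array([-u[1],u[0]]);print("mid",((a+b)/2)[:2]+39*n)
Tg=atz(sd,(312.8,172.6),83.5);print("tag",Tg)
y=np.radians(-79.4);R=np.array([[np.cos(y),-np.sin(y)],[np.sin(y),np.cos(y)]])
print("expected tag",np.array(s["tool_pos"])[:2]+R@[0,35])
```

```text
[507.10493468 246.76598975  61.06463715]
[506.49345723 171.88241876  12.        ] [488.73583741 267.3582091   12.        ] 97.11312786153341 -79.46390085621506
mid [535.95710323 226.75165846]
tag [541.79498233 253.32258572  83.5       ]
expected tag [541.5076719  253.20428702]
```

Two nest estimates, (534,227.5) and (536,226.8), agree to about 2 mm. The yaw matches at −79.4° and the coupler's tag is where expected, so I'm lowering it.

step_arm(deltas=[[[0.001,-0.001,-0.016],0],[[0.001,-0.001,-0.03],0],[[0.001,-0.001,-0.04],0],[[0.001,-0.001,-0.045],0],[[0.001,-0.001,-0.0465],0]])

```text
t: 9.15
tool_pos: [506.8, 245.1, 13.1]
eef_rot: [-179.9, 0.0, 100.6]
ft_force: [-4.7, -2.3, 9.9]
grip_width: 0.144
```

step_arm(deltas=[[[0,0,0],0],[[0,0,0],0]])

```text
t: 9.35
tool_pos: [507.9, 245.5, 13.8]
eef_rot: [180.0, -0.0, 100.6]
ft_force: [-0.6, 0.8, -2.5]
grip_width: 0.147
```

step_arm(deltas=[[[0,0,-0.0005],0],[[0,0,-0.0005],0]])

```text
t: 9.55
tool_pos: [507.8, 245.5, 13.3]
eef_rot: [180.0, -0.0, 100.6]
ft_force: [0.4, 0.0, -1.2]
grip_width: 0.145
```

Run:
```python
from f import *
s=bot.read_state();print(s["t"],s["tool_pos"],s["ft_force"],s["wrist_torque"])
sd=bot.read_camera("side");print(bot.read_state()["ft_force"])
blobs(sd,(280,150,350,250),6);print(atz(sd,(312.8,180),36))
```

```text
9.55 [507.79495376 245.48732776  13.28716675] [ 0.36135508  0.01983287 -1.18595046] [0.06177148 0.03430506 0.02145783]
[-0.29252851 -0.11012754 -2.0043196 ]
green (np.int32(311), np.int32(186), np.int32(5), np.int32(2), np.int32(6)) [313.2 186.2]
green (np.int32(310), np.int32(189), np.int32(7), np.int32(3), np.int32(16)) [312.8 190.2]
green (np.int32(306), np.int32(189), np.int32(35), np.int32(22), np.int32(189)) [325.6 202.5]
red (np.int32(344), np.int32(199), np.int32(9), np.int32(5), np.int32(29)) [348. 201.]
brass (np.int32(317), np.int32(158), np.int32(6), np.int32(3), np.int32(15)) [319.1 158.9]
brass (np.int32(324), np.int32(158), np.int32(5), np.int32(2), np.int32(6)) [325.8 158.7]
brass (np.int32(336), np.int32(159), np.int32(6), np.int32(6), np.int32(15)) [339.3 161.1]
brass (np.int32(333), np.int32(167), np.int32(4), np.int32(6), np.int32(11)) [334.4 169.5]
brass (np.int32(319), np.int32(200), np.int32(9), np.int32(6), np.int32(21)) [322.4 203.2]
[569.86729128 201.14128374  36.        ]
```

Not yet touching: the force is still just the coupler's weight. Lowering a little more until contact.

step_arm(deltas=[[[0,0,-0.0007],0],[[0,0,-0.001],0],[[0,0,-0.001],0]])

```text
t: 9.9
tool_pos: [507.7, 245.5, 13.0]
eef_rot: [180.0, -0.0, 100.6]
ft_force: [-2.6, -1.1, 10.0]
grip_width: 0.148
```

step_arm(deltas=[[[0,0,-0.0005],0],[[0,0,-0.001],0],[[0,0,-0.001],0]])

```text
t: 10.2
tool_pos: [507.7, 245.5, 12.8]
eef_rot: [180.0, -0.0, 100.6]
ft_force: [-7.9, -3.0, 20.0]
grip_width: 0.15
```

step_arm(deltas=[[[0,0,0.001],0],[[0,0,0.0013],0],[[0,0,0.0013],0]])

```text
t: 10.5
tool_pos: [507.7, 245.5, 13.0]
eef_rot: [180.0, -0.0, 100.6]
ft_force: [-2.7, -1.4, 9.7]
grip_width: 0.147
```

step_arm(deltas=[[[0,0,0],0],[[0,0,0],0],[[0,0,0],0],[[0,0,0],0]], fingers=-0.4)

```text
t: 10.9
tool_pos: [507.6, 245.3, 12.3]
eef_rot: [180.0, 0.0, 100.6]
ft_force: [0.4, -0.2, 0.6]
grip_width: 0.302
```

step_arm(deltas=[[[0,0,0.01],0],[[0,0,0.03],0],[[0,0,0.06],0],[[0,0,0.1],0],[[0,0,0.13],0]])

```text
t: 11.4
tool_pos: [507.8, 245.6, 145.1]
eef_rot: [179.9, -0.0, 100.6]
ft_force: [1.1, 0.1, -0.9]
grip_width: 0.299
```

step_arm(deltas=[[[-0.03,0.02,0.02],-0.03],[[-0.06,0.04,0.04],-0.06],[[-0.09,0.06,0.04],-0.1],[[-0.123,0.072,0.0],-0.13],[[-0.123,0.072,0.0],-0.13]], fingers=0)

```text
t: 11.9
tool_pos: [379.8, 316.5, 140.2]
eef_rot: [-179.7, 0.2, 93.2]
ft_force: [-1.0, -0.1, -0.1]
grip_width: 0.499
```

Run:
```python
from f import *
bot.read_camera("top")
s=bot.read_state();print(s["t"],s["tool_pos"],s["eef_rot"],s["ft_force"],s["grip_width"])
w=bot.read_camera("wrist");blobs(w,(100,30,450,300),60);sd=bot.read_camera("side")
for T,S in []:pass
for q in ["coupler_red_tab","coupler_red_socket"]:
    for l in bot.landmark_of(w,q)[:1]: print(q,round(l["confidence"],2),np.round(l["centre"]),atz(w,l["centre"],Z[q]).round(1))
a=cv2.resize(w["pixels"][80:330,150:500],(560,400),interpolation=2);b=cv2.resize(sd["pixels"][160:220,290:340],(240,288),interpolation=2);b=np.vstack([b,np.zeros((112,240,3),np.uint8)])
cv2.imwrite("pics/m6.png",cv2.cvtColor(np.hstack([a,b]),cv2.COLOR_RGB2BGR))
```

```text
11.95 [381.66606203 316.74782988 141.19219264] [-1.79819995e+02  1.24868278e-01  9.33095154e+01] [-0.02365666  0.26098862  0.08132954] 0.49763609193166375
red (np.int32(312), np.int32(240), np.int32(20), np.int32(18), np.int32(357)) [321.4 248.4]
brass (np.int32(311), np.int32(195), np.int32(23), np.int32(25), np.int32(206)) [321.8 208.6]
brass (np.int32(211), np.int32(286), np.int32(21), np.int32(61), np.int32(659)) [218.9 316.6]
brass (np.int32(414), np.int32(286), np.int32(22), np.int32(61), np.int32(671)) [426.8 316.8]
coupler_red_tab 0.64 [318. 207.] [383.6 311.8  64. ]
coupler_red_socket 0.75 [322. 237.] [417.  317.3  50. ]
```

View pics/m6.png

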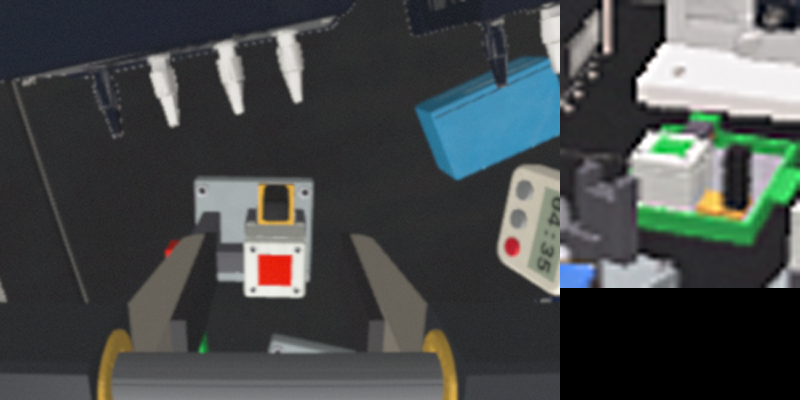

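Green lies flat inside the nest (side inset), and red's tag is centred between the fingers. Working out red's tab position.

Run:
```python
from f import *
bot.read_camera("top");w=bot.read_camera("wrist")
s=bot.read_state();print(s["t"],s["tool_pos"],s["eef_rot"])
T=atz(w,(321.4,248.4),68.5);print(T)
for y in (-87.2,-86.7):
    a=np.radians(y);print(T[:2]+35*np.array([np.sin(a),-np.cos(a)]))
```

```text
12.25 [385.91121159 317.43144325 143.22821063] [ 1.79920951e+02 -4.75805092e-02  9.31094362e+01]
[425.97062192 317.77252726  68.5       ]
[391.01240712 316.06278531]
[391.02865834 315.75778631]
```

Run:
```python
from f import *
w=bot.read_camera("wrist");s=bot.read_state();print(s["t"],s["tool_pos"])
blobs(w,(290,150,350,280),60)
hsv=cv2.cvtColor(w["pixels"],cv2.COLOR_RGB2HSV)[235:275,300:345]
m=cv2.inRange(hsv,(0,150,90),(6,255,255))|cv2.inRange(hsv,(174,150,90),(180,255,255));M=cv2.moments(m,True)
T=atz(w,(300+M["m10"]/M["m00"],235+M["m01"]/M["m00"]),68.5);print(T)
a=np.radians(-87);print(T[:2]+35*np.array([np.sin(a),-np.cos(a)]))
```

```text
12.3 [385.71348112 317.37754284 143.09275345]
red (np.int32(311), np.int32(234), np.int32(20), np.int32(18), np.int32(352)) [320.7 242.4]
brass (np.int32(311), np.int32(190), np.int32(22), np.int32(25), np.int32(225)) [321.5 203.4]
[420.56237595 316.71759701  68.5       ]
[385.61034223 314.88583854]
```

step_arm(deltas=[[[-0.0005,-0.0015,-0.03],0],[[-0.0005,-0.0015,-0.06],0],[[-0.0005,-0.0015,-0.082],0],[[-0.0005,-0.0015,-0.094],0],[[-0.0005,-0.0015,-0.0978],0]])

```text
t: 12.8
tool_pos: [384.0, 315.4, 43.7]
eef_rot: [-179.9, 0.1, 93.1]
ft_force: [-0.3, -0.3, 0.8]
grip_width: 0.495
```

step_arm(deltas=[[[0,0,0],0],[[0,0,0],0],[[0,0,0],0]])

```text
t: 13.1
tool_pos: [384.7, 316.4, 45.6]
eef_rot: [179.9, -0.1, 93.2]
ft_force: [0.0, 0.8, 0.9]
grip_width: 0.498
```

Run:
```python
from f import *
w=bot.read_camera("wrist");s=bot.read_state();print(s["t"],s["tool_pos"],s["ft_force"],s["eef_rot"])
save(w,"w7.png",(220,150,420,310),3)
print("proj tab top now",proj(w,[385.2,315.8,73]))
```

```text
13.15 [384.53916861 316.27710764  45.45965179] [ 0.32581617 -0.34055403 -0.45682179] [ 1.79927337e+02 -5.07382429e-02  9.31652517e+01]
proj tab top now (np.float64(322.99207681920956), np.float64(263.0724407964275))
```

View pics/w7.png

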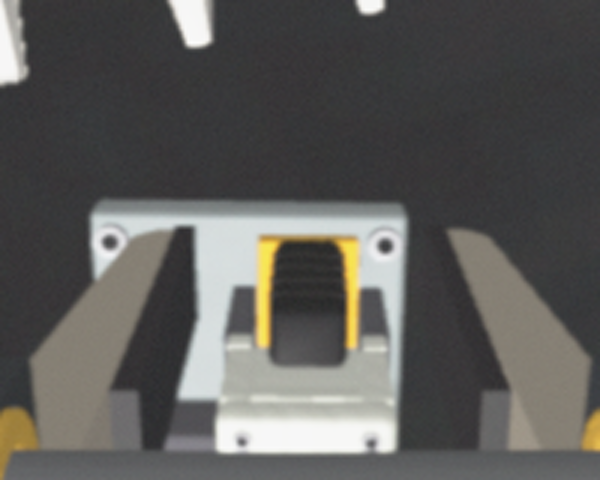

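The tab's top face is at px (323,262), as predicted. Gripping and pulling along (−0.999, −0.05).

step_arm(deltas=[[[0,0,0],0],[[0,0,0],0],[[0,0,0],0],[[0,0,0],0],[[0,0,0],0]], fingers=-1, force=50)

```text
t: 13.65
tool_pos: [384.0, 315.9, 44.6]
eef_rot: [-180.0, 0.0, 93.2]
ft_force: [-0.4, -0.5, 0.8]
grip_width: 0.148
```

step_arm(deltas=[[[-0.004,-0.0002,0],0],[[-0.008,-0.0004,0],0],[[-0.012,-0.0006,0],0],[[-0.0164,-0.0008,0],0],[[-0.0164,-0.0008,0],0]])

```text
t: 14.15
tool_pos: [368.1, 315.5, 44.8]
eef_rot: [179.9, -0.0, 93.2]
ft_force: [7.4, -1.3, -3.4]
grip_width: 0.147
```

step_arm(deltas=[[[0,0,0.004],0],[[0,0,0.009],0]])

```text
t: 14.35
tool_pos: [368.2, 315.3, 53.6]
eef_rot: [179.9, -0.0, 93.2]
ft_force: [6.7, -0.5, -5.0]
grip_width: 0.146
```

step_arm(deltas=[[[0,0,0.006],0],[[0,0,0.013],0],[[0,0,0.022],0],[[0,0,0.034],0],[[0,0,0.046],0]])

```text
t: 14.85
tool_pos: [366.9, 314.7, 100.2]
eef_rot: [-179.9, 0.0, 93.2]
ft_force: [0.4, 0.1, -1.2]
grip_width: 0.147
```

step_arm(deltas=[[[0.004,0.0002,0.012],0],[[0.008,0.0004,0.024],0],[[0.012,0.0006,0.034],0],[[0.015,0.0008,0.041],0],[[0.0164,0.0008,0.045],0]])

```text
t: 15.35
tool_pos: [384.7, 316.0, 145.4]
eef_rot: [180.0, -0.0, 93.1]
ft_force: [0.4, -0.4, -3.2]
grip_width: 0.148
```

step_arm(deltas=[[[0,0,0],0],[[0,0,0],0],[[0,0,0],0],[[0,0,0],0],[[0,0,0],0]])

```text
t: 15.85
tool_pos: [383.8, 315.8, 144.3]
eef_rot: [-180.0, 0.0, 93.2]
ft_force: [0.3, 0.0, -2.2]
grip_width: 0.143
```

Run:
```python
from f import *
s=bot.read_state();print(s["t"],s["tool_pos"],s["eef_rot"],s["ft_force"],s["grip_width"],np.abs(s["joint_vel"]).max())
sd=bot.read_camera("side");w=bot.read_camera("wrist");t=bot.read_camera("top")
for q in ["stand_red_ball","coupler_red_socket"]:
    for l in bot.landmark_of(sd,q)[:2]: print(q,round(l["confidence"],2),np.round(l["centre"]))
X=s["tool_pos"]
a=np.radians(-87);o=np.array(X[:2])+35*np.array([-np.sin(a),np.cos(a)]);print("side expect socket",proj(sd,[*o,150]),"ball",proj(sd,[419,317,50]),o)
for q in ["bench_timer"]:
    for p in (t,sd):
        for l in bot.landmark_of(p,q)[:1]: print(q,np.round(l["centre"]),atz(p,l["centre"],0).round(1))
a=cv2.resize(sd["pixels"][120:290,270:420],(500,567),interpolation=2);b=cv2.resize(t["pixels"][125:255,225:410],(300,211),interpolation=2);c=cv2.resize(w["pixels"],(300,188))
r=np.zeros((567,300,3),np.uint8);r[:211]=b;r[211:399]=c
cv2.imwrite("pics/m8.png",cv2.cvtColor(np.hstack([a,r]),cv2.COLOR_RGB2BGR))
```

```text
15.85 [383.79073972 315.76319975 144.29632491] [-1.79973622e+02  1.90302434e-02  9.31668385e+01] [ 0.3468867   0.0367956  -2.23599713] 0.14311428781498553 0.09507795454114142
stand_red_ball 0.68 [350. 205.]
coupler_red_socket 0.63 [350. 164.]
coupler_red_socket 0.55 [316. 201.]
side expect socket (np.float64(350.3369478101996), np.float64(166.21052045450566)) ball (np.float64(348.11009963573787), np.float64(208.12957374884544)) [418.74277344 317.59495822]
bench_timer [242. 226.] [396.  490.4   0. ]
bench_timer [321. 272.] [397.9 485.    0. ]
```

Run:
```python
from f import *
s=bot.read_state();sd=bot.read_camera("side");t=bot.read_camera("top");print(s["t"],s["tool_pos"][2])
blobs(sd,(280,120,400,230),6);print("top");blobs(t,(280,120,420,250),8)
X=s["tool_pos"];a=np.radians(-87);R=np.array([[np.cos(a),-np.sin(a)],[np.sin(a),np.cos(a)]])
zu=X[2]-45.2+36
P=lambda x,y,z:[*(np.array(X[:2])+R@[x,y+35]),zu+z]
print("tag",proj(sd,P(0,0,32.5)),proj(t,P(0,0,32.5)),"sleeve",proj(sd,P(58,0,16)),proj(t,P(58,0,16)))
b=np.radians(-79.4);R=np.array([[np.cos(b),-np.sin(b)],[np.sin(b),np.cos(b)]])
G=lambda x,y,z:[*(np.array([507.7,245.4])+R@[x,y+35]),4+z]
print("green tag",proj(sd,G(0,0,32.5)),proj(t,G(0,0,32.5)),"sleeve",proj(t,G(58,0,16)))
```

```text
16.2 144.5771592395051
green (np.int32(306), np.int32(184), np.int32(35), np.int32(27), np.int32(222)) [325.7 200.2]
green (np.int32(311), np.int32(186), np.int32(5), np.int32(2), np.int32(6)) [313.2 186.2]
green (np.int32(310), np.int32(189), np.int32(7), np.int32(3), np.int32(15)) [312.6 190.3]
red (np.int32(346), np.int32(157), np.int32(9), np.int32(4), np.int32(27)) [350.1 158.1]
brass (np.int32(374), np.int32(127), np.int32(6), np.int32(8), np.int32(22)) [377.  129.8]
brass (np.int32(356), np.int32(171), np.int32(12), np.int32(7), np.int32(34)) [360.9 174.6]
brass (np.int32(319), np.int32(200), np.int32(11), np.int32(6), np.int32(29)) [322.7 202.4]
top
green (np.int32(344), np.int32(143), np.int32(46), np.int32(18), np.int32(88)) [363.4 147.7]
green (np.int32(384), np.int32(153), np.int32(3), np.int32(6), np.int32(16)) [385.  155.5]
green (np.int32(355), np.int32(155), np.int32(8), np.int32(8), np.int32(57)) [358.6 158.5]
red (np.int32(325), np.int32(214), np.int32(10), np.int32(7), np.int32(48)) [328.8 216.1]
brass (np.int32(354), np.int32(169), np.int32(10), np.int32(11), np.int32(49)) [357.7 171.9]
tag (np.float64(350.63675208998086), np.float64(158.16947274021152)) (np.float64(329.75726879242296), np.float64(218.43006954131562)) sleeve (np.float64(359.57277778481745), np.float64(156.27272665879462)) (np.float64(361.90298264484875), np.float64(217.4502035344716))
green tag (np.float64(312.8961359096289), np.float64(189.8003140105752)) (np.float64(359.11257282037667), np.float64(157.99858465769594)) sleeve (np.float64(385.300471888022), np.float64(154.83296405193954))
```

```bash
python3 -c "
from plant import bot
print(bot.close_job())"
```

```text
the job is handed in; nothing more can be done
None
```

I finished the job and handed it in at about 16 s of the 48 s allowed. The green-tagged coupler lies in the green pass nest with the gripper off it. The red-tagged coupler is held by its tab about 10 cm above its ball.

**Last checks:**
- **Green:** its tag and sleeve appear within 1 px of where a flat, centred coupler would show them in the top view. The tag also matches in the side view. Setting it down pressed briefly with up to 20 N before I eased off and let go.
- **Red:** it was lifted about 99.8 mm and shifted back over its ball after release. The wrist carries 2.2 N, which fits its weight, and the joints were almost still. The side view puts its tag within 1 px of the level, 10 cm pose.
- **Timer:** its position agrees with the first look to within the detector's scatter, about 8 mm. The arm never came near it.

**Limits of the checks:**
- The last composite picture could not be viewed because the picture limit was reached, so the final checks are numbers only.
- In the top view the red tag read 2 px off. I put this down to the gripper partly covering it.
- Red's sleeve did not show in the last pictures, so how level it is rests mainly on the side view's tag height.

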